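Start the clinic's bench steriliser

ROBOT

A 6-joint arm with a two-finger parallel gripper is mounted at the origin on the work surface. World frame = base frame: x ahead of the robot, y to its left, z up, the work surface at z = 0. Lengths are in m, angles in rad, forces in N, time in s.
With the tool pointing down it reaches from about 0.375 to 0.9 m from the base axis. Payload 3.1 kg.
Tool frame: the origin (TCP) lies between the finger pads; the fingertips stand 8 mm ahead of it and the grasp point (between the pads) lies 11 mm behind it; z points along the fingers, y is the line along which they close (so a half turn about z gives the same grasp; the last joint's range is limited). The gripper opens to 85 mm and grips with 20 to 120 N. Pads are 22 mm wide; open, the fingers measure 114 mm over their backs; the gripper's body (76 mm by 85 mm) begins 54 mm behind the grasp point. The pads swing forward as they close: fully open they stand 13 mm farther back than shut.
Start: joints at [-1.361, 0.527, 1.433, -0, 1.181, -0.178], TCP at [0.237, -0.578, 0.239] pointing down, gripper open.
Joint ranges: [-3.08, 3.08], [-0.75, 2.2], [0.22, 2.44], [-1.43, 4.57], [0, 2.65], [-2.85, 2.85]. Speed limits (rad/s): [2.79, 2.79, 3.14, 3.14, 3.14, 3.14].

INTERFACE

Orientations are given as a unit quaternion [x, y, z, w].
In Python, from station import readout, cams, sign_off gives the robot as it stands.
- The arm moves only by the tool send_rows, never from a script. Its argument "commands" is text: rows parted by semicolons, each of 5 numbers parted by spaces: the finger opening in mm, from 0 to 85.4, then the shift along the tool's x, y, z each as a share of 0.02 m, from -1 to 1, then the turn about the tool's z as a share of 4 degrees, from -1 to 1. In form: grip dx dy dz spin; .... A call has 1 to 20 rows; each row shifts and turns the commanded pose from where the row before left it, along the tool's axes as they then stand; what a row does not reach is not made up. A row lasts 1/12 s, in which the tool goes at most 41.7 mm and 7.16 degrees, less where a joint would pass 70% of its speed; a pose out of reach is approached as far as the arm can. A call with a number of a shift or a turn outside -1 to 1 is refused whole. A call with a gripper value outside its range is refused whole. The fingers move at their own pace and stop on an object; "grip_force" is the grip in N (left out, the last holds). Time passes only in rows, so rows that do not move let the fingers close. It gives the time, the measured TCP pose, the force, the opening and the grip force at its end, in the units of the state.
- readout.sense(): the state, without advancing time (a new reading comes with each control period).
- cams.snapshot(name): name is "scene" or "top"; returns a dict with "pixels" (420x560x3 uint8, red, green, blue), "intrinsics" (3x3 intrinsics, pixels), "dist" ([k1, k2, p1, p2, k3] as OpenCV has them; the pictures are not rectified), "eye" and "rotation" of the camera in the world. Camera axes: x right, y down, z forward; pixel columns grow to the right and rows downward; lengths in m; the calibration is good to about 2 mm. A picture is of the moment at which its call begins. There is no depth.
- sign_off(): hands the job in; it is judged then, once.
The state is a dict: "t": time; "q": joint angles; "qd": joint speeds; "tau": joint torques, N m; "tcp_pos": TCP position; "tool_rot": TCP orientation; "force": force on the tool from outside, world axes, zero at the start; "ft_torque": the same for the moment, N m; "finger_gap": opening from 0.0 (shut) to 1.0 (fully open); "gripper_force": force on a finger pad.
Only numpy, scipy, OpenCV 4.12 (cv2) and the standard library are available. Lean on these libraries where they do the work, as an engineer would, in place of code of your own. Each camera call takes 0.05 s, during which the arm holds its last target. There are 200 camera calls.

TASK

With closed fingers and touch alone, start the steriliser: push its raised lid fully shut, then switch on the wide rocker and after it the narrow rocker, pressing each one's raised far half all the way down, and last press the round button fully down and let it come up again. Keep to that order, do not press the square stop key, and do not raise the lid any further. Do not pick up or shift any of the bottles, boxes and other things standing about.

Things in the scene. Friction and masses are not known exactly. Their poses are not given: they have to be found in the camera images.
- lid (a joint): Lid of the steriliser tank, hinged on the tank's far side: angle in rad, 0 = fully shut (level), positive = raised at the side towards the robot; starts at 0.35 to 0.55, stop at 0.60. The stiff hinge holds it where it is left; pushing it down near the front edge takes 2 to 5 N.
- lid_push (a point): Point on the lid's upper face, on its middle line, 195 mm from the hinge line and 31 mm from the lid's front edge; it moves with the lid. The lid is an aluminium plate 226 mm deep (x), 246 mm wide (y), 12 mm thick, with a black bow handle standing 41 mm high across it 95 mm behind this point, towards the hinge. With the lid shut this point is 117 mm above the table.
- lid_hinge (a point): Middle of the lid's hinge line, on the tank's far top edge, 105 mm above the table; axes of the tank: x away from the lid's front edge, y along the hinge line, z up. In these axes lid_push lies at (-195, 0, 12) mm when the lid is shut. The tank is a steel and white box 232 x 252 mm, 105 mm high.
- console: The separate control box: white, 240 mm (x) by 200 mm (y), its flat deck 60 mm above the table; origin at the centre of its underside, x from its near side to its far side, z up. Four controls stand on the deck at the corners of a rectangle of 84 by 88 mm; which control is at which corner varies. The box stands left or right of the tank.
- wide (a joint): Wide rocker on the control box: white rocker paddle 42 mm wide and 64 mm long (along the box's x axis) in a low black frame 10 mm high. Joint value in rad: 0 = off (half towards the robot level, far half raised), 0.30 = on (far half pressed down level). It stays where it is left; pressing on the far half takes about 3.5 N until it meets its stop.
- wide_press (a point): Point on the upper face of the raised far half of the wide rocker, 22 mm from its hinge line, on its centre line; it moves with the paddle, down about 6 mm as the rocker goes from off to on. At on it is about 16 mm above the box's deck.
- narrow (a joint): Narrow rocker on the control box: white rocker paddle 20 mm wide and 64 mm long (along the box's x axis) in a low black frame 10 mm high. Joint value in rad: 0 = off (half towards the robot level, far half raised), 0.30 = on (far half pressed down level). It stays where it is left; pressing on the far half takes about 3.5 N until it meets its stop.
- narrow_press (a point): Point on the upper face of the raised far half of the narrow rocker, 22 mm from its hinge line, on its centre line; it moves with the paddle, down about 6 mm as the rocker goes from off to on. At on it is about 16 mm above the box's deck.
- round (a joint): Round white button, diameter 34 mm, in a round black collar on the control box: start. Travel in m, 0 = up, 0.006 = fully down; springs back, fully down takes 5 N.
- round_top (a point): Centre of the round button's top face, 20 mm above the deck (80 mm above the table) when up; collar top 10 mm above the deck.
- square (a joint): Square white key, 32 x 32 mm, in a square black collar on the control box: stop. Travel in m, 0 = up, 0.006 = fully down. Not to be pressed.
- square_top (a point): Centre of the square key's top face, 20 mm above the deck when up.
- carton: Bystander, loose: small white carton 24 x 70 x 18 mm lying on the back strip of the control box's deck. Origin at the centre of its underside.
- spirit: Bystander, loose: white spirit bottle with blue band, diameter 68, 190 mm tall. Origin at the centre of its underside.
- pill_jar: Bystander, loose: white jar with blue cap, diameter 44, 55 mm tall, in front of and between tank and control box. Origin at the centre of its underside.
- bowl: Bystander, loose: steel bowl, diameter 120, 45 mm high. Origin at the centre of its underside.
- amber: Bystander, loose: brown glass bottle, diameter 48, 100 mm tall. Origin at the centre of its underside.
- tape: Bystander, loose: roll of white tape lying flat, diameter 80, 24 mm high. Origin at the centre of its underside.
- med_box: Bystander, loose: yellow medicine box 50 x 80 x 30 mm. Origin at the centre of its underside.

How it is judged:
On the way, in this order (a step that is already met when the one before it is completed fails the run):
1. the lid is pushed shut (value of joint lid below 0.03 rad), for 0.2 s.
2. the wide rocker is on (value of joint wide above 0.25 rad), for 0.1 s.
3. the narrow rocker is on (value of joint narrow above 0.25 rad), for 0.1 s.
4. the round button is pressed down (value of joint round above 0.0045 m), for 0.05 s.
At the end, for the whole second after the job is handed in: Lid shut within 0.03 rad, both rockers on (over 0.25 of 0.30 rad), the round button and square key up (within 1.5 mm), and all seven loose bystanders at rest within 20 mm of where they started (value of joint lid below 0.03 rad and value of joint each of wide, narrow above 0.25 rad and value of joint each of round, square below 0.0015 m and distance of each of carton, spirit, pill_jar, bowl, amber, tape, med_box from where it was at the start of the episode below 0.02 m and linear speed of each of carton, spirit, pill_jar, bowl, amber, tape, med_box below 0.02 m/s); the robot touches nothing.
It fails at once if a rocker is switched on before the lid is shut, or the narrow rocker before the wide one ((value of joint lid above 0.06 rad and value of joint any of wide, narrow above 0.15 rad) or (value of joint narrow above 0.15 rad and value of joint wide below 0.15 rad)).
It fails at once if the round button is pressed before the lid is shut and both rockers are on (value of joint round above 0.003 m and (value of joint lid above 0.06 rad or value of joint any of wide, narrow below 0.2 rad)).
It fails at once if the square stop key is pressed (more than 3 mm) (value of joint square above 0.003 m).
It fails at once if the lid is raised further (beyond 0.58 rad) (value of joint lid above 0.58 rad).
It fails at once if a bystander is lifted, carried, knocked over or shifted by more than 20 mm (distance of any of carton, spirit, pill_jar, bowl, amber, tape, med_box from where it was at the start of the episode above 0.02 m).
It also fails if it takes over 53 s, if anything falls off the work surface, if the arm or the gripper's body presses on something with over 40 N, if the wrist force passes 120 N, or if a joint passes its speed limit or range.

## Working session

There is one attempt and no reset: what is moved stays moved. The work goes in short steps, Python scripts to look and compute and a tool call to move; the robot and the scene stay as the last step left them, time stands still between calls to the robot, and variables do not carry over. Pictures are saved under pics/ and viewed, at most 10 in all, crops included, and the job is handed in when it is done.

Besides the shell and the picture viewer there is one more tool, called as a command line: name --argument value ..., lists and objects as JSON in quotes. send_rows: Moves the arm, as the interface text tells. Its arguments: {"type":"object","properties":{"commands":{"type":"string"},"grip_force":{"type":"number"}},"required":["commands"]}

```bash
mkdir -p pics; cat > h.py <<'E'
import numpy as np,cv2,pickle
from station import readout,cams,sign_off
def snap(n,tag):
    s=cams.snapshot(n); pickle.dump(s,open(f'pics/{tag}.pkl','wb')); cv2.imwrite(f'pics/{tag}.png',cv2.cvtColor(s['pixels'],cv2.COLOR_RGB2BGR)); return s
def load(tag): return pickle.load(open(f'pics/{tag}.pkl','rb'))
def ray(s,uv):
    K=np.array(s['intrinsics'],float);d=np.array(s['dist'],float)
    p=cv2.undistortPoints(np.array([[uv]],float),K,d)[0,0]
    R=np.array(s['rotation']);return np.array(s['eye']),R@np.array([p[0],p[1],1])
def atz(s,uv,z):
    e,d=ray(s,uv);return e+d*(z-e[2])/d[2]
def proj(s,P):
    R=np.array(s['rotation']);e=np.array(s['eye'])
    Pc=(np.atleast_2d(P)-e)@R
    return cv2.projectPoints(Pc,np.zeros(3),np.zeros(3),np.array(s['intrinsics'],float),np.array(s['dist'],float))[0][:,0]
E
python3 - <<'E'
from h import *
for n in('top','scene'):
    s=snap(n,n+'0');print(np.shape(s['rotation']),s['eye'],s['rotation'])
    cv2.imwrite(f'pics/{n}0b.png',cv2.resize(cv2.imread(f'pics/{n}0.png'),(800,600),interpolation=cv2.INTER_CUBIC))
r=readout.sense();print(r['tcp_pos'],r['tool_rot'],r['t'],r['force'],s['intrinsics'])
E
```

```text
(4,) [4.60942031e-01 4.79275180e-04 1.07851899e+00] [ 0.71308811 -0.6976166   0.04523368 -0.05282374]
(4,) [1.42782026 0.72696424 0.9619563 ] [ 0.37967734  0.81771178 -0.3935469  -0.17975931]
[ 0.23681453 -0.57771583  0.23842727] [ 9.81163337e-01  1.93177444e-01 -1.70078117e-06 -9.90681729e-04] 0.1 [ 1.10958825 -0.23457249 -0.00228405] [[442.22978569   0.         274.66965566]
 [  0.         442.22978569 199.15136883]
 [  0.           0.           1.        ]]
```

View pics/top0b.png

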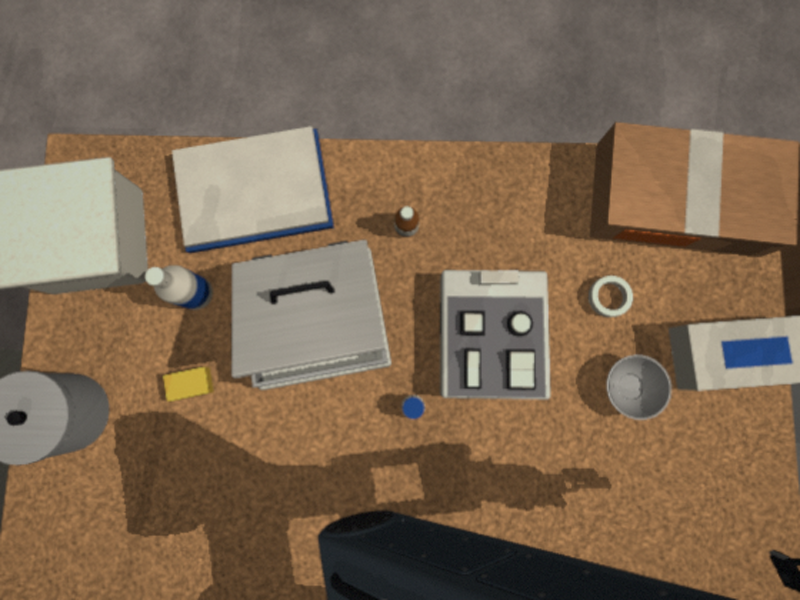

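View pics/scene0b.png

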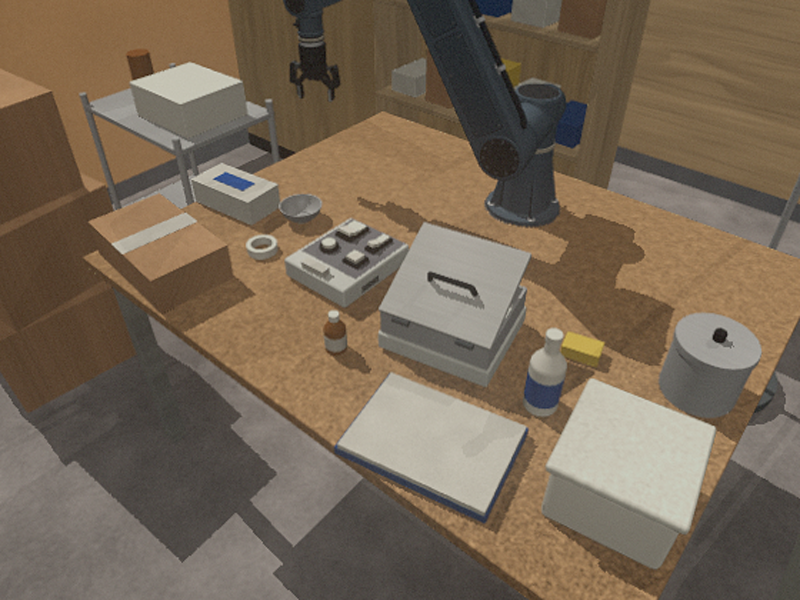

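The top view (scaled to 800x600) has the tank at about (310,315) and the console at (495,335). On the console the square key is at (473,322), round at (519,323), narrow at (473,368) and wide at (520,368). The pill jar is at (412,407). Next I'll enlarge this area to read exact points.

```bash
sed -i "s/^from station/from scipy.spatial.transform import Rotation as Ro\nfrom station/; s/R=np.array(s\['rotation'\])/R=Ro.from_quat(s['rotation']).as_matrix()/" h.py
python3 - <<'E'
from h import *
im=cv2.imread('pics/top0.png')
c=im[180:290,300:395];cv2.imwrite('pics/c1.png',cv2.resize(c,None,fx=5.4,fy=5.4,interpolation=cv2.INTER_CUBIC))
c=im[160:275,150:280];cv2.imwrite('pics/c2.png',cv2.resize(c,None,fx=5,fy=5,interpolation=cv2.INTER_CUBIC))
s=load('top0')
k=.7
for n,uv,z in[('square',(473,322),.08),('round',(519,323),.08),('narrow',(473,368),.078),('wide',(520,368),.078),('jar',(412,407),.055),('hingeL',(232,265),.117),('hingeR',(369,243),.117)]:
    print(n,atz(s,(uv[0]*k,uv[1]*k),z).round(4))
E
```

```text
square [ 0.5622 -0.1291  0.08  ]
round [ 0.5622 -0.2131  0.08  ]
narrow [ 0.4787 -0.1296  0.078 ]
wide [ 0.4806 -0.2146  0.078 ]
jar [ 0.4054 -0.0209  0.055 ]
hingeL [0.6519 0.3079 0.117 ]
hingeR [0.6974 0.0633 0.117 ]
```

View pics/c1.png

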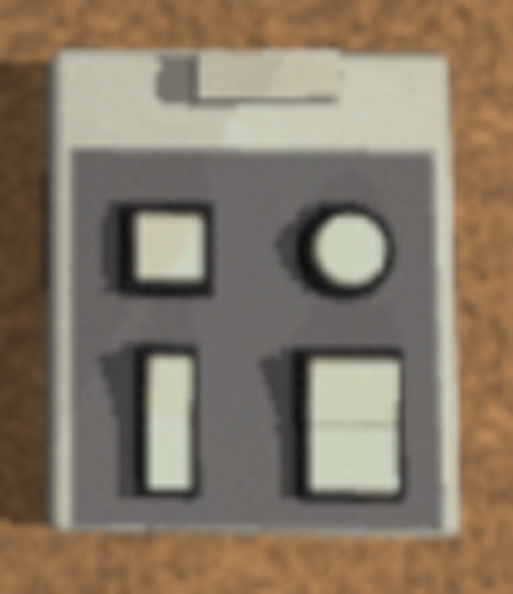

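View pics/c2.png

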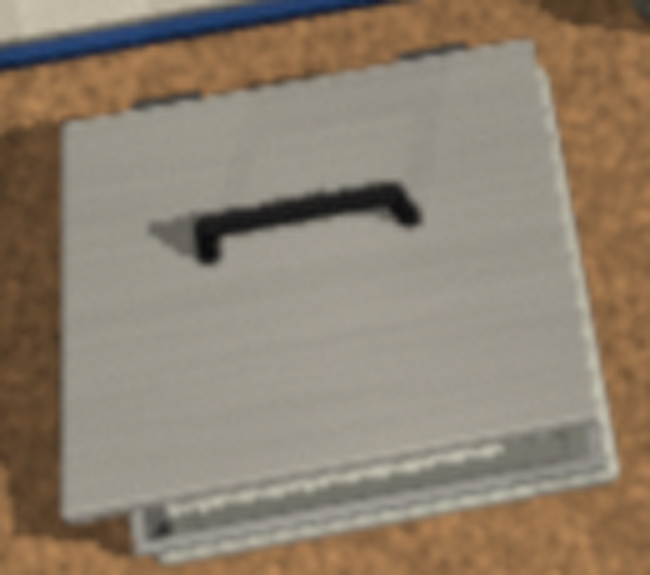

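Crop 1 (5.4x, offset 300,180) shows round at (350,249), square at (170,247), the wide paddle centred at x=354 with its hinge at y=424, and narrow at x=171. Crop 2 (5x, offset 150,160) shows the lid's top corners at about (63,122), (535,42), (63,518) and (600,420).

```bash
python3 - <<'E'
from h import *
from scipy.optimize import least_squares
s=load('top0')
c1=lambda u,v:((u+.5)/5.4+300-.5,(v+.5)/5.4+180-.5)
c2=lambda u,v:((u+.5)/5+150-.5,(v+.5)/5+160-.5)
# console: fit rectangle 84x88 jointly
obs={'rd':c1(350,249),'sq':c1(170,247),'wd':c1(354,424),'nr':c1(171,424)}
for k,v in obs.items(): print(k,atz(s,v,.08 if k in('rd','sq') else .0745).round(4))
cor=[atz(s,c1(*p),.06) for p in[(55,52),(446,55),(458,532),(53,527)]];print(np.round(cor,4))
print('carton near edge',atz(s,c1(195,98),.078).round(4),atz(s,c1(338,100),.078).round(4))
L=np.array([c2(63,122),c2(535,42),c2(63,518),c2(600,420)])
def P(p):
    x,y,w,t=p;R=Ro.from_euler('z',w).as_matrix()@Ro.from_euler('y',t).as_matrix()
    # raise front (-x) : rotation +y takes -x to +z
    loc=np.array([[0,.123,.012],[0,-.123,.012],[-.226,.123,.012],[-.226,-.123,.012],[-.195,0,.012]])
    return loc@R.T+[x,y,.105]
r=least_squares(lambda p:(proj(s,P(p)[:4])-L).ravel(),[.67,.18,.18,.45]);print(r.x,r.fun.round(2))
print('push',P(r.x)[4],'shut',P([*r.x[:3],0])[4]);print('corners',P(r.x)[:4].round(3))
E
```

```text
rd [ 0.5633 -0.2159  0.08  ]
sq [ 0.5624 -0.1291  0.08  ]
wd [ 0.4795 -0.2183  0.0745]
nr [ 0.4774 -0.1305  0.0745]
[[ 0.6613 -0.0739  0.06  ]
 [ 0.6637 -0.2689  0.06  ]
 [ 0.4291 -0.271   0.06  ]
 [ 0.4268 -0.0754  0.06  ]]
carton near edge [ 0.6362 -0.1413  0.078 ] [ 0.6367 -0.2112  0.078 ]
[0.67504991 0.18690622 0.20174794 0.43923555] [ 0.23  0.23  0.19 -0.59 -0.4   0.18  0.04  0.11]
push [0.50713897 0.15256332 0.19878423] shut [0.48400494 0.1478317  0.117     ]
corners [[0.655 0.308 0.116]
 [0.705 0.067 0.116]
 [0.455 0.267 0.212]
 [0.504 0.026 0.212]]
```

send_rows --commands "0 0 0 -0.5 1;0 0 0 -0.5 1;0 0 0 -0.2 1;0 0 0 0 1;0 0 0 0 1;0 0 0 0 0.57;0 1 0 0 0;0 1 0 0 0;0 1 0 0 0;0 1 0 0 0;0 1 0 0 0;0 1 0 0 0;0 1 0 0 0;0 1 0 0 0;0 1 0 0 0;0 1 0 0 0;0 1 0 0 0;0 1 0 0 0;0 1 0 0 0;0 0 0 0 0" --grip_force 30

```text
t: 1.77
tcp_pos: [0.5006, -0.5771, 0.262]
tool_rot: [1.0, 0.002, 0.001, -0.001]
force: [-0.5, -0.5, 0.2]
finger_gap: -0.0
gripper_force: 0.0
```

send_rows --commands "0 0 -1 0 0;0 0 -1 0 0;0 0 -1 0 0;0 0 -1 0 0;0 0 -1 0 0;0 0 -1 0 0;0 0 -1 0 0;0 0 -1 0 0;0 0 -1 0 0;0 0 -1 0 0;0 0 -1 0 0;0 0 -1 0 0;0 0 -1 0 0;0 0 -1 0 0;0 0 -1 0 0;0 0 -1 0 0;0 0 -1 0 0;0 0 -1 0 0;0 0 -1 0 0;0 0 -1 0 0"

```text
t: 3.43
tcp_pos: [0.496, -0.1775, 0.263]
tool_rot: [1.0, -0.0, -0.001, -0.0]
force: [0.5, -0.1, -0.1]
finger_gap: 0.003
gripper_force: 0.0
```

send_rows --commands "0 0 -1 0 0;0 0 -1 0 0;0 0 -1 0 0;0 0 -1 0 0;0 0 -1 0 0;0 0 -1 0 0;0 0 -1 0 0;0 0 -1 0 0;0 0 -1 0 0;0 0 -1 0 0;0 0 -1 0 0;0 0 -1 0 0;0 0 -1 0 0;0 0 -1 0 0;0 0 -1 0 0;0 0 -1 0 0;0 0 -0.4 0 0;0 0 0 0 0;0 0 0 0 0"

```text
t: 5.02
tcp_pos: [0.4967, 0.1492, 0.2632]
tool_rot: [1.0, 0.0, -0.0, 0.0]
force: [0.6, 0.5, 0.5]
finger_gap: 0.002
gripper_force: 0.0
```

send_rows --commands "0 0 0 1 0;0 0 0 1 0;0 0 0 0.5 0;0 0 0 0.4 0;0 0 0 0.4 0;0 0 0 0.4 0;0 0 0 0.4 0;0 0 0 0.4 0;0 0 0 0.4 0;0 0 0 0.4 0;0 0 0 0.4 0;0 0 0 0.4 0;0 0 0 0.4 0;0 0 0 0.3 0;0 0 0 0 0"

```text
t: 6.27
tcp_pos: [0.4966, 0.1497, 0.1258]
tool_rot: [1.0, -0.0, -0.001, -0.0]
force: [-0.3, -1.4, 0.2]
finger_gap: -0.001
gripper_force: 0.0
```

send_rows --commands "0 0 0 0.08 0;0 0 0 0.08 0;0 0 0 0 0"

```text
t: 6.52
tcp_pos: [0.4977, 0.1498, 0.1251]
tool_rot: [1.0, 0.0, 0.001, -0.0]
force: [-0.9, -0.1, 5.0]
finger_gap: 0.001
gripper_force: 2.6
```

send_rows --commands "0 0 0 0.1 0;0 0 0 0.1 0;0 0 0 0 0;0 0 0 0 0"

```text
t: 6.85
tcp_pos: [0.4978, 0.1498, 0.1248]
tool_rot: [1.0, 0.0, 0.002, -0.0]
force: [-9.2, -1.0, 32.7]
finger_gap: 0.001
gripper_force: 16.4
```

The lid has reached its stop: 33 N with no further travel.

send_rows --commands "0 0 0 -1 0;0 0 0 -1 0;0 0 0 -1 0;0 0 1 0 0;0 0 1 0 0;0 0 1 0 0;0 0 1 0 0;0 0 1 0 0;0 0 1 0 0;0 0 1 0 0;0 0 1 0 0;0 0 1 0 0;0 0 1 0 0;0 0 1 0 0;0 0 1 0 0;0 0 1 0 0;0 0 1 0 0;0 0 1 0 0;0 0 1 0 0;0 0 1 0 0"

```text
t: 8.52
tcp_pos: [0.4975, -0.1917, 0.1805]
tool_rot: [1.0, -0.0, 0.001, 0.0]
force: [-0.3, -0.2, -0.3]
finger_gap: 0.004
gripper_force: 0.0
```

send_rows --commands "0 0.15 1 0 0;0 0 0.35 0 0;0 0 0 0 0;0 0 0 0 0"

```text
t: 8.85
tcp_pos: [0.4998, -0.2169, 0.1801]
tool_rot: [1.0, -0.0, -0.0, -0.0]
force: [-1.0, -0.0, -0.2]
finger_gap: -0.001
gripper_force: 0.0
```

```bash
python3 - <<'E'
from h import *
a=snap('top','top1');b=snap('scene','sc1')
A=cv2.imread('pics/top1.png')[150:300,150:400];B=cv2.imread('pics/sc1.png')[130:280,190:440]
cv2.imwrite('pics/m1.png',cv2.resize(np.vstack([A,B]),None,fx=2,fy=2,interpolation=cv2.INTER_CUBIC))
print(readout.sense()['tcp_pos'])
E
```

```text
[ 0.4995741  -0.21603078  0.18003101]
```

View pics/m1.png

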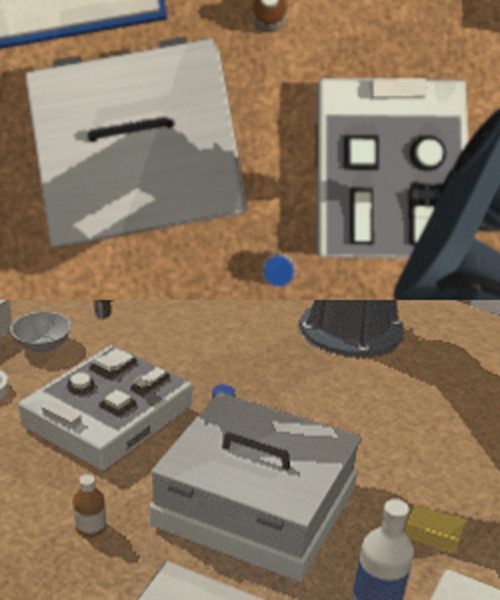

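The picture shows the lid level and shut, with the bystanders where they were and the fingers over the wide rocker. Now I'll press it.

send_rows --commands "0 0 0 1 0;0 0 0 1 0;0 0 0 1 0;0 0 0 1 0;0 0 0 0.2 0;0 0 0 0.2 0;0 0 0 0.1 0;0 0 0 0.1 0;0 0 0 0.1 0;0 0 0 0.1 0;0 0 0 0 0;0 0 0 0 0"

```text
t: 9.95
tcp_pos: [0.5009, -0.2179, 0.0847]
tool_rot: [1.0, -0.0, 0.001, 0.001]
force: [2.2, 1.0, 2.8]
finger_gap: 0.0
gripper_force: 1.4
```

send_rows --commands "0 0 0 0.08 0;0 0 0 0.08 0;0 0 0 0 0;0 0 0 0 0"

```text
t: 10.28
tcp_pos: [0.5011, -0.218, 0.0837]
tool_rot: [1.0, -0.0, 0.002, 0.001]
force: [-0.9, 4.7, 20.3]
finger_gap: -0.001
gripper_force: 10.0
```

The wide rocker is against its stop. Next is the narrow one.

send_rows --commands "0 0 0 -1 0;0 0 0 -1 0;0 0 -1 0 0;0 0 -1 0 0;0 0 -1 0 0;0 0 -1 0 0;0 0 -0.4 0 0;0 0 0 0 0;0 0 0 0.9 0;0 0 0 0.4 0;0 0 0 0.2 0;0 0 0 0.1 0;0 0 0 0.1 0;0 0 0 0.1 0;0 0 0 0.1 0;0 0 0 0.1 0;0 0 0 0 0;0 0 0 0 0"

```text
t: 11.78
tcp_pos: [0.5014, -0.1303, 0.0838]
tool_rot: [1.0, 0.0, 0.002, 0.001]
force: [0.1, 0.6, 20.7]
finger_gap: -0.002
gripper_force: 10.2
```

send_rows --commands "0 0 0 -1 0;0 0 0 -1 0;0 0 0 -1 0;0 0.6 0.86 0 0;0 0.6 0.86 0 0;0 0.6 0.86 0 0;0 0.6 0.86 0 0;0 0.7 0.86 0 0;0 0 0 0 0;0 0 0 0 0"

```text
t: 12.62
tcp_pos: [0.5613, -0.2159, 0.1403]
tool_rot: [1.0, -0.001, -0.001, -0.0]
force: [-0.8, 1.1, 0.2]
finger_gap: 0.003
gripper_force: 0.0
```

```bash
python3 - <<'E'
from h import *
a=snap('top','top2');b=snap('scene','sc2')
c=lambda f:cv2.resize(cv2.imread(f'pics/{f}.png')[165:235,195:290],None,fx=5,fy=5,interpolation=cv2.INTER_CUBIC)
A=cv2.resize(cv2.imread('pics/top2.png')[180:290,300:395],(302,350),interpolation=cv2.INTER_CUBIC)
B=cv2.resize(b['pixels'][145:220,195:290,::-1],(443,350),interpolation=cv2.INTER_CUBIC)
cv2.imwrite('pics/m2.png',np.hstack([A,B]))
print(readout.sense()['tcp_pos'])
E
```

```text
[ 0.56032561 -0.21425504  0.14015041]
```

View pics/m2.png

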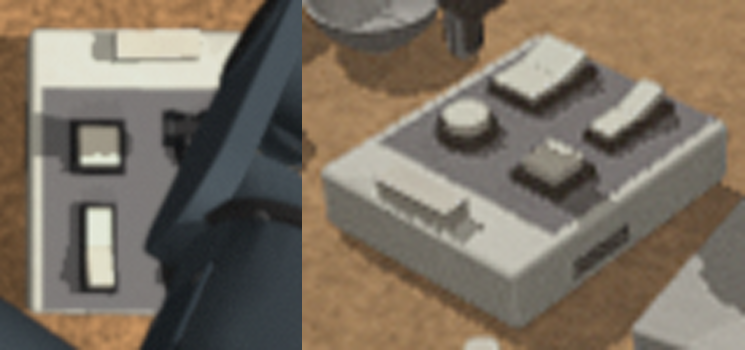

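Both rockers now have their near halves raised, so they are on. The fingers hang right over the round button, seen at (468,118) with the tip at (465,50). Pressing it now.

send_rows --commands "0 0.1 0 1 0;0 0 0 1 0;0 0 0 0.3 0;0 0 0 0.2 0;0 0 0 0.2 0;0 0 0 0.1 0;0 0 0 0.1 0;0 0 0 0.1 0;0 0 0 0.1 0;0 0 0 0 0;0 0 0 0 0"

```text
t: 13.63
tcp_pos: [0.5635, -0.2147, 0.0819]
tool_rot: [1.0, 0.0, -0.0, -0.0]
force: [-6.1, 4.5, 16.9]
finger_gap: -0.002
gripper_force: 8.6
```

send_rows --commands "0 0 0 0 0;0 0 0 -1 0;0 0 0 -1 0;0 0 0 -1 0;0 0 0 -1 0;0 0 0 -1 0;0 0 0 -1 0;0 -1 1 0 0;0 -1 1 0 0;0 -1 1 0 0;0 -1 1 0 0;0 0 1 0 0;0 0 1 0 0;0 0 1 0 0;0 0 1 0 0;0 0 1 0 0;0 0 1 0 0;0 0 1 0 0;0 0 1 0 0;0 0 0 0 0"

```text
t: 15.3
tcp_pos: [0.4842, -0.4606, 0.1995]
tool_rot: [1.0, -0.001, 0.001, 0.003]
force: [1.0, -1.0, -0.6]
finger_gap: -0.001
gripper_force: 0.0
```

```bash
python3 - <<'E'
from h import *
a=snap('top','top3');b=snap('scene','sc3')
A=cv2.resize(cv2.imread('pics/top3.png'),(560,420))[100:310,80:500]
B=cv2.imread('pics/sc3.png')[120:330,120:540]
cv2.imwrite('pics/m3.png',cv2.resize(np.vstack([A,B]),(600,600),interpolation=cv2.INTER_CUBIC))
r=readout.sense();print(r['tcp_pos'],r['force'])
E
```

```text
[ 0.48383525 -0.45605147  0.19894079] [-0.26432915  1.40663695  0.51124928]
```

View pics/m3.png

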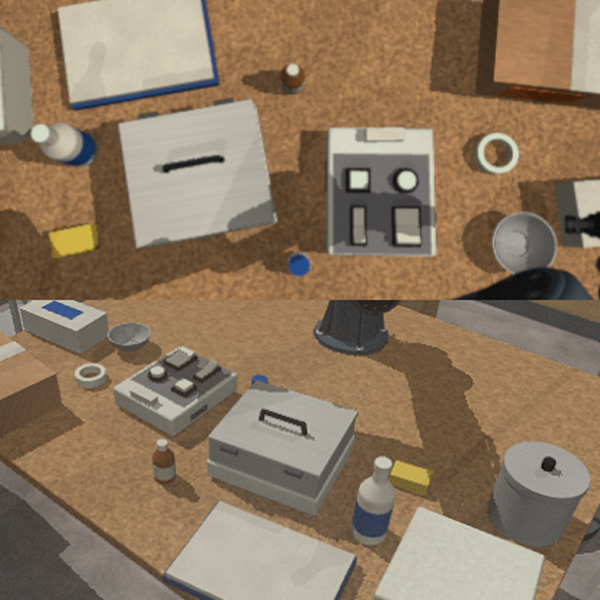

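The lid is shut, both rockers are on, the button is up and the bystanders haven't moved. The arm is clear of everything.

```bash
python3 -c "
from station import sign_off
print(sign_off())"
```

```text
the job is handed in; nothing more can be done
None
```

The steriliser is started and the job handed in at about 15 s: lid shut, wide then narrow rocker on, and round button pressed and released, with the stop key and bystanders left alone; the hand-in returned no verdict.

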